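Find the heavy side of a mixer drum

ROBOT

A 6-joint arm with a two-finger parallel gripper is mounted at the origin on the work surface. World frame = base frame: x ahead of the robot, y to its left, z up, the work surface at z = 0. Lengths are in m, angles in rad, forces in N, time in s.
With the tool pointing down it reaches from about 0.275 to 0.825 m from the base axis. Payload 5.2 kg.
Tool frame: the origin (TCP) lies midway between the tips of the shut fingers; the grasp point (between the pads) lies 19 mm behind it; z points along the fingers, y is the line along which they close (so a half turn about z gives the same grasp; the last joint's range is limited). The gripper opens to 93 mm and grips with 3 to 60 N. Pads are 15 mm wide; open, the fingers measure 128 mm over their backs; the gripper's body (75 mm by 188 mm) begins 65 mm behind the grasp point.
Start: joints at [0.955, 0.259, 1.535, -0, 1.348, -0.203], TCP at [0.221, 0.504, 0.219] pointing down, gripper open.
Joint ranges: [-3.14, 3.14], [-0.91, 2.08], [0.19, 2.58], [-1.22, 4.36], [0.22, 2.71], [-3.12, 3.12]. Speed limits (rad/s): [2.57, 2.57, 3.14, 3.14, 3.14, 3.14].

INTERFACE

Orientations are given as a rotation vector (axis times angle).
In Python, from bench import r, read_camera, calibration, nets gives the robot as it stands.
- The arm moves only by the shell command python3 -m handwheel 'ROWS' [FORCE]. ROWS is text: rows parted by semicolons, each of 7 numbers parted by spaces: the shift along the world's x, y, z in m, then the turn, a rotation vector about the world's x, y, z in rad, then the finger opening in m, from 0 to 0.093. A call has exactly 10 rows; each row shifts and turns the commanded pose from where the row before left it; what a row does not reach is not made up. A row lasts 1/8 s, in which the tool goes at most 62.5 mm and 10.7 degrees, less where a joint would pass 70% of its speed; a pose out of reach is approached as far as the arm can. A call with a gripper value outside its range is refused whole. The fingers move at their own pace and stop on an object; FORCE is the grip in N (left out, the last holds). Time passes only in rows, so rows that do not move let the fingers close, or fill a call up. It gives the time, the measured TCP pose, the force, the opening and the grip force at its end, in the units of the state.
- r.sense(): the state, without advancing time (a new reading comes with each control period).
- read_camera(name): name is "scene" or "top" or "wrist"; returns (picture, depth): 400x640x3 uint8, blue, green, red; 400x640 float32, m along the optical axis (not along the pixel's ray), 0 where there is no reading.
- calibration(name): a dict with "camera_matrix" (3x3 intrinsics, pixels), "xyz" and "attitude" of the camera in the world. Camera axes: x right, y up, looking along -z (the intrinsics and any distortion apply to the point x, -y, -z); pixel columns grow to the right and rows downward; lengths in m; the calibration is good to about 2 mm. A picture is of the moment at which its call begins: read the wrist's pose just before it. calibration takes no time and is no camera call; for the wrist camera it gives the pose at the moment of the call.
- r.sign_off(): hands the job in; it is judged then, once.
Trained networks look in the newest picture that a camera, given by its name, has taken for a name from the list of things; names that differ only in an ending like _2 or _b are one class to them, and where a whole thing is asked for, a point or a joint stands for the part that bears it (a point fixed in the world has none). Each returns a list of dicts, best first, with "score" (0 to 1); they miss things now and then, are a little off and sometimes report something else, mostly with a low value. They report only what shows in the picture. A call takes as long as a camera call. They do not tell look-alikes from the thing itself.
- nets.search_frame(thing, camera): "position" ([x, y, z] in m, in world coordinates, good to about 4 mm: the middle of the surface that is visible of it).
- nets.cut_out(thing, camera): "region" (400x640 bool, what is visible of it).
- nets.spot_point(thing, camera): "position" ([x, y, z] in m, in world coordinates, good to about 4 mm: a listed point, or the origin of a listed thing).
The state is a dict: "clock": time; "q": joint angles; "qd": joint speeds; "joint_efforts": joint torques, N m; "ee_pos": TCP position; "orientation": TCP orientation; "contact_force": force on the tool from outside, world axes, zero at the start; "wrist_torque": the same for the moment, N m; "width": finger opening in m; "grasp_force": force on a finger pad.
Only numpy, scipy, OpenCV 4.12 (cv2) and the standard library are available. Lean on these libraries where they do the work, as an engineer would, in place of code of your own. Each camera call takes 0.05 s, during which the arm holds its last target. There are 200 camera calls.

TASK

The tilted drum mixer knocks because something heavy sits off to one side inside its closed drum. Turn the speed knob on the control box anticlockwise to its off stop, then take the drum by its bar handle, turn it by hand to feel which side is heavy, and bring that side to the lowest point. Finish while still gripping the handle and holding the drum still, heavy side down; leave the other things on the bench alone.

Things in the scene. Friction and masses are not known exactly. Their poses are not given: they have to be found in the camera images.
- rotator: tilting drum mixer, fixed to the bench: white foot 160 x 150 x 30 mm (x from -65 to +95 mm), column and motor head carrying the drum on a slanting spindle. Origin on the bench, z up, -x its front. Spindle in its x-z plane, leaning 40 degrees from vertical to the front: it points out of the drum's face along (-0.643, 0, 0.766); downhill across the drum is (-0.766, 0, -0.643)
- spindle (a point): point on the spindle at the centre of the drum's back, 130 mm above the bench; axes as the mixer's. The drum turns on the spindle without end stops. Its gearing drags with about 0.22 N m at any angle; the hidden weight adds or takes away up to 0.2 N m (none when lowest or highest), so the drum stays where it is left and the weight is felt as harder or easier turning
- drum: closed grey drum, 150 mm across, 52 mm deep. Origin at the centre of its back, z along the spindle out of its face. An unseen weight, about 0.6 kg, sits about 50 mm off the spindle inside, fixed to the drum, in a direction that differs each time and is marked nowhere. A small steel screw head on the face, 60 mm from the centre at +x, tells nothing of the weight
- drum_grip (a point): point on the spindle axis inside the drum's black bar handle, 78 mm out from the drum's back; axes as the drum's. The bar lies across the middle of the face along x: 64 mm long, 16 mm wide along y, 40 mm proud of the face; this point is 26 mm above the face and 14 mm below the bar's top
- controller: speed control box of the mixer, fixed to the bench, white, 130 x 110 x 50 mm, the speed knob on its top. Origin: centre of its underside, z up
- speed_grip (a point): point on the axis of the speed knob, 87 mm above the bench, at the height to grip; the knob is a black disc 44 mm across with a bar grip on top, 42 mm long along this point's x, 14 mm wide along y, 30 mm tall above the disc, top 7 mm above this point. The point turns with the knob; z up
- speed (a joint): angle of the speed knob (rad), 0 = off, at its anticlockwise end stop (seen from above); grows clockwise up to 4.7. Friction about 0.04 N m; stays where it is left
- jar: low clear specimen jar with a white lid, 48 mm across, 55 mm tall, loose, not to be disturbed; origin: centre of its underside
- dish: small steel bowl, 56 mm across, 18 mm tall, loose, not to be disturbed; origin: centre of its underside
- dropper: brown dropper bottle, 38 mm across, 70 mm tall, loose, not to be disturbed; origin: centre of its underside
- spatula: steel spatula lying flat along its own x, 190 mm long, loose, not to be disturbed; origin under its middle
- rack: blue tube rack 70 x 140 mm, tubes up to 71 mm high, loose, not to be disturbed; origin: centre of its underside
- slidebox: cardboard slide box 100 x 80 x 35 mm, loose, not to be disturbed; origin: centre of its underside
Not all that is in view belongs to the job. What is shaped like the controller but red is not meant.

How it is judged:
By the outcome, as a careful person would: the job done as asked, in the order asked, and still so for the second after the job is handed in, while the arm keeps its last pose, push and grip.
It also fails if it takes over 72 s, if anything falls off the work surface, if the arm or the gripper's body presses on something with over 40 N, if the wrist force passes 120 N, or if a joint passes its speed limit or range.

## Working session

There is one attempt and no reset: what is moved stays moved. The work goes in short steps, Python scripts to look and compute and a shell command to move; the robot and the scene stay as the last step left them, time stands still between calls to the robot, and variables do not carry over. Pictures are saved under pics/ and viewed, at most 10 in all, crops included, and the job is handed in when it is done.

```bash
ls; mkdir -p pics; cat > h.py <<'E'
import numpy as np, cv2
from scipy.spatial.transform import Rotation as R
from bench import r, read_camera, calibration, nets
def best(f,t,c,n=3):
    return [(round(d["score"],2),np.round(d["position"],3).tolist()) for d in f(t,c)[:n]]
E
python3 - <<'E'
from h import *
for c in ("scene","top"):
    k=calibration(c); print(c,k["xyz"],k["attitude"],k["camera_matrix"])
    p,d=read_camera(c); cv2.imwrite(f"pics/{c}0.png",p); np.save(f"pics/{c}0.npy",d)
    for t in ("rotator","drum","drum_grip","spindle","controller","speed_grip"):
        print(t,best(nets.spot_point,t,c))
s=r.sense(); print(s)
E
```

```text
pics
scene [ 1.39403924 -0.06694892  0.92340526] [0.64325719 0.62783979 1.4425323 ] [[475.6676983    0.         311.02211519]
 [  0.         475.6676983  199.63513429]
 [  0.           0.           1.        ]]
rotator [(0.86, [0.588, 0.13, -0.003])]
drum []
drum_grip [(0.55, [0.541, 0.117, 0.191]), (0.37, [0.553, -0.161, 0.088]), (0.34, [0.399, 0.318, -0.003])]
spindle [(0.77, [0.589, 0.129, 0.128])]
controller [(0.91, [0.323, -0.132, 0.002]), (0.59, [0.562, -0.159, -0.001])]
speed_grip [(0.86, [0.553, -0.162, 0.089]), (0.77, [0.311, -0.124, 0.083])]
top [ 0.41558807 -0.03212225  1.28665882] [ 0.09939887 -0.09719937 -1.56963931] [[408.1762629    0.         309.53603813]
 [  0.         408.1762629  201.39335098]
 [  0.           0.           1.        ]]
rotator [(0.84, [0.588, 0.13, -0.001])]
drum [(0.65, [0.596, 0.13, 0.13]), (0.4, [0.566, -0.16, -0.001])]
drum_grip [(0.87, [0.537, 0.116, 0.185])]
spindle [(0.6, [0.554, -0.158, 0.084])]
controller [(0.71, [0.324, -0.127, 0.002]), (0.7, [0.565, -0.161, 0.002])]
speed_grip [(0.73, [0.314, -0.124, 0.086]), (0.45, [0.55, -0.159, 0.089])]
{'clock': 0.7, 'q': array([ 9.55204373e-01,  2.58540141e-01,  1.53498820e+00,  1.88237345e-05,
        1.34800943e+00, -2.02806850e-01]), 'qd': array([ 0.00026118, -0.00115982, -0.00135108, -0.00086872,  0.00065523,
       -0.00146329]), 'joint_efforts': array([-1.96338355e-03, -4.37047577e+01, -2.84265465e+01,  7.20718014e-02,
        3.08725995e-02, -5.45593582e-05]), 'ee_pos': array([0.22061988, 0.50382179, 0.21868973]), 'orientation': array([6.43813069e-01, 3.07491101e+00, 9.05716483e-05]), 'contact_force': array([ 1.13229161, -0.12479456,  0.27646836]), 'wrist_torque': array([-0.00901509, -0.0378832 ,  0.03225574]), 'grasp_force': 0.0, 'width': 0.09313917874683729}
```

View pics/scene0.png

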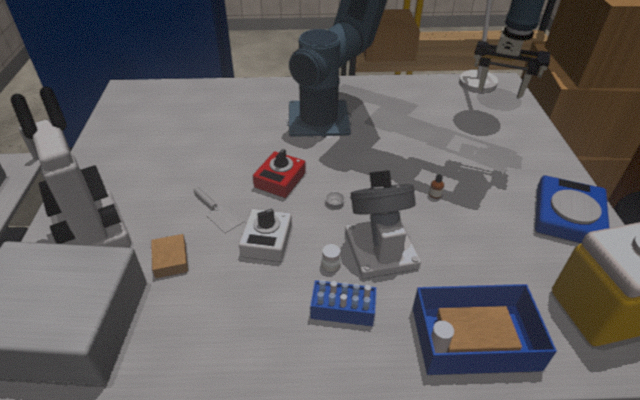

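View pics/top0.png

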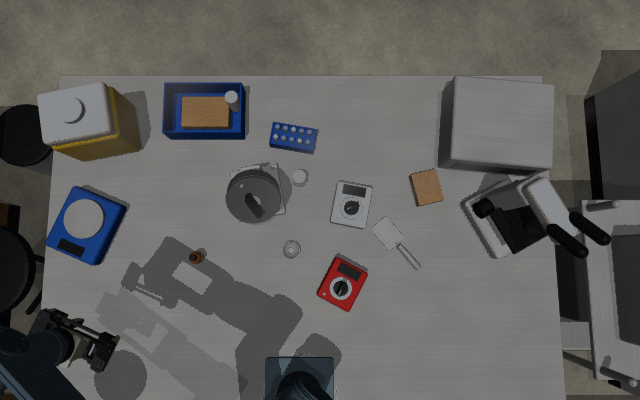

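Scene view: white controller with knob at (265,218), drum mixer at (382,215), red look-alike at (280,165). In the top view the white knob is at (351,208), the drum handle at (254,205), and the red box at (342,288). The white box near (0.56,-0.16) is the target.

```bash
cat >> h.py <<'E'
def cloud(c,d,mask):
    k=calibration(c); K=k["camera_matrix"]; Rm=R.from_rotvec(k["attitude"]).as_matrix()
    v,u=np.nonzero(mask&(d>0)); z=d[v,u]
    P=np.c_[(u-K[0,2])*z/K[0,0],-(v-K[1,2])*z/K[1,1],-z]
    return P@Rm.T+k["xyz"]
def proj(c,X):
    k=calibration(c); K=k["camera_matrix"]; Rm=R.from_rotvec(k["attitude"]).as_matrix()
    p=(np.atleast_2d(X)-k["xyz"])@Rm
    return np.c_[K[0,0]*p[:,0]/-p[:,2]+K[0,2],K[1,1]*-p[:,1]/-p[:,2]+K[1,2]]
E
python3 - <<'E'
from h import *
print(calibration("top").keys())
for c in ("scene","top"):
    d=np.load(f"pics/{c}0.npy")
    P=cloud(c,d,np.ones_like(d,bool))
    near=P[(np.linalg.norm(P[:,:2]-[.54,.117],axis=1)<.12)&(P[:,2]>.09)]
    # ransac plane
    rng=np.random.default_rng(0);b=0
    for _ in range(2000):
        a=near[rng.choice(len(near),3,False)]; n=np.cross(a[1]-a[0],a[2]-a[0]); 
        l=np.linalg.norm(n)
        if l<1e-5: continue
        n/=l; n*=np.sign(n[2]); 
        if not .6<n[2]<.9: continue
        i=abs((near-a[0])@n)<.003
        if i.sum()>b: b=i.sum(); I=i
    if b:
        q=near[I]; m=q.mean(0); n=np.linalg.svd(q-m)[2][2]; n*=np.sign(n[2]); print(c,"drum plane",b,len(near),m.round(3),n.round(3),"yaw",np.degrees(np.arctan2(-n[1],-n[0])))
        hp=near[((near-m)@n>.028)&((near-m)@n<.05)]; 
        if len(hp)>3:
            s=np.linalg.svd(hp-hp.mean(0)); print("handle",len(hp),hp.mean(0).round(3),s[2][0].round(3),s[1].round(3),((hp-m)@n).max())
    kp=P[(np.linalg.norm(P[:,:2]-[.552,-.161],axis=1)<.035)&(P[:,2]>.072)]
    if len(kp)>3:
        s=np.linalg.svd(kp[:,:2]-kp[:,:2].mean(0)); print("knob",len(kp),kp.mean(0).round(3),s[2][0].round(3),s[1].round(3),kp[:,2].max())
print("tool axes",R.from_rotvec(r.sense()["orientation"]).as_matrix().round(3))
k=calibration("wrist"); print(k["xyz"],R.from_rotvec(k["attitude"]).as_matrix().round(2))
img=[]
for c,ctr in (("top",[.552,-.161,.09]),("top",[.54,.117,.19]),("scene",[.552,-.161,.09]),("scene",[.54,.117,.19])):
    u,v=proj(c,ctr)[0].astype(int); p=cv2.imread(f"pics/{c}0.png"); img.append(cv2.resize(p[v-32:v+33,u-40:u+40],(400,300),interpolation=cv2.INTER_CUBIC))
cv2.imwrite("pics/crop.png",np.vstack([np.hstack(img[:2]),np.hstack(img[2:])]))
E
```

```text
dict_keys(['camera_matrix', 'xyz', 'attitude'])
scene drum plane 465 2578 [0.626 0.107 0.193] [ 0.737 -0.291  0.609] yaw 158.43286575012146
knob 168 [ 0.555 -0.154  0.086] [-0.362  0.932] [0.161 0.049] 0.09799997423509244
top drum plane 1520 2377 [0.561 0.124 0.173] [-0.635 -0.115  0.764] yaw 10.307951151912954
handle 147 [0.536 0.12  0.201] [-0.663 -0.486 -0.569] [0.228 0.06  0.039] 0.044966312405699205
knob 73 [ 0.55  -0.154  0.092] [ 0.402 -0.916] [0.104 0.036] 0.09820862495112981
tool axes [[-0.916  0.401  0.   ]
 [ 0.401  0.916  0.   ]
 [ 0.     0.    -1.   ]]
[0.15454169 0.5333757  0.38362158] [[ 0.4  -0.88 -0.24]
 [ 0.92  0.39  0.11]
 [-0.   -0.26  0.97]]
```

View pics/crop.png

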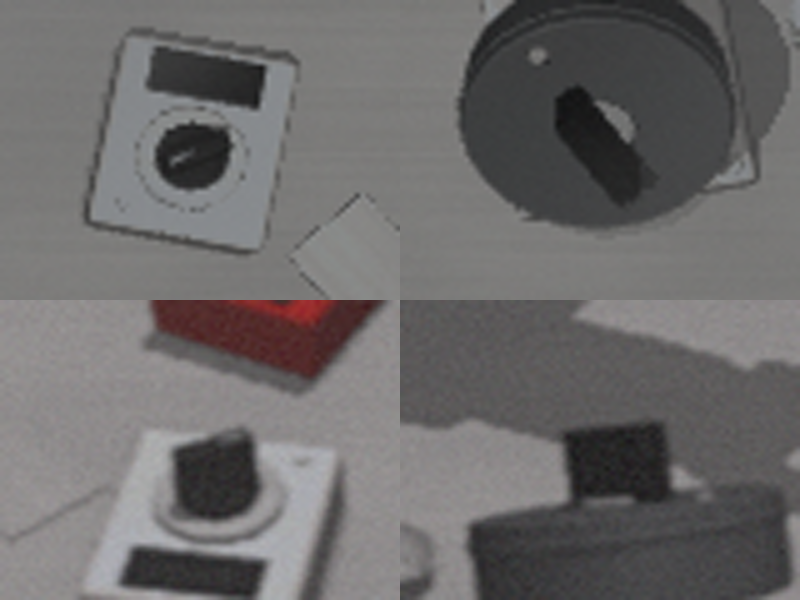

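The crop shows the knob bar with its white pointer near (180,158) and its box level on the bench. The drum handle is at about (600,145) and the screw at (538,55). I'll move above the knob, winding joint 6 so that one anticlockwise turn can cover the full range.

```bash
python3 -m handwheel '0 0 .055 0 0 -.18 .093; 0 0 .05 0 0 -.18 .093; .026 -.053 0 0 0 -.1 .093; .026 -.053 0 0 0 -.1 .093; .026 -.053 0 0 0 -.1 .093; .026 -.053 0 0 0 -.1 .093; .026 -.053 0 0 0 -.1 .093; .026 -.053 0 0 0 -.1 .093; .026 -.053 0 0 0 -.1 .093; .026 -.053 0 0 0 -.1 .093' 30
python3 -m handwheel '.025 -.048 0 0 0 -.15 .093; .025 -.048 0 0 0 -.15 .093; .025 -.048 0 0 0 -.15 .093; .025 -.048 0 0 0 -.15 .093; .025 -.048 0 0 0 -.15 .093; 0 0 0 0 0 -.18 .093; 0 0 0 0 0 -.18 .093; 0 0 0 0 0 -.18 .093; 0 0 0 0 0 -.18 .093; 0 0 0 0 0 -.18 .093'
python3 - <<'E'
from h import *
s=r.sense(); A=R.from_rotvec(s["orientation"]).as_matrix(); print(s["q"].round(3),s["ee_pos"],A.round(3)[:,1])
p,d=read_camera("wrist"); cv2.imwrite("pics/w1.png",p); P=cloud("wrist",d,np.ones_like(d,bool))
print(best(nets.spot_point,"speed_grip","wrist"))
kp=P[(np.linalg.norm(P[:,:2]-[.552,-.159],axis=1)<.035)&(P[:,2]>.082)&(P[:,2]<.12)]
if len(kp)>3:
    s=np.linalg.svd(kp[:,:2]-kp[:,:2].mean(0)); a,b=s[2]; q=kp[:,:2]
    print("knob",len(kp),kp.mean(0),a,kp[:,2].max(),np.ptp(q@a),np.ptp(q@b),"mid",a*(np.max(q@a)+np.min(q@a))/2+b*(np.max(q@b)+np.min(q@b))/2)
E
```

```text
clock: 1.95
ee_pos: [0.4292, 0.078, 0.324]
orientation: [2.227, 2.215, 0.001]
contact_force: [0.8, 1.4, -0.3]
width: 0.093
grasp_force: 0.0
clock: 3.2
ee_pos: [0.5536, -0.1602, 0.3236]
orientation: [-3.139, 0.137, 0.0]
contact_force: [-0.5, -0.7, -0.5]
width: 0.0929
grasp_force: 0.0
[-0.475  0.261  1.28   0.     1.601  1.183] [ 0.5536217  -0.16019923  0.32358945] [-0.087 -0.996 -0.   ]
[(0.66, [0.55, -0.156, 0.084]), (0.51, [0.314, -0.124, 0.083])]
knob 295 [ 0.55248011 -0.15581866  0.09182905] [-0.38167347  0.92429723] 0.09462429795001948 0.04137736244593765 0.014234010918686146 mid [ 0.55160794 -0.15590675]
```

The wrist measurement gives the bar centre at (0.552,-0.156) with its top at 94 mm, 41x14 mm, as stated. Next I'll align, descend and grip.

```bash
python3 -m handwheel '-.002 .0042 -.05 0 0 -.182 .06; 0 0 -.05 0 0 -.182 .06; 0 0 -.04 0 0 -.182 .06; 0 0 0 0 0 -.182 .06; 0 0 0 0 0 -.182 .06; 0 0 0 0 0 -.182 .06; 0 0 -.04 0 0 0 .06; 0 0 -.04 0 0 0 .06; 0 0 -.0346 0 0 0 .06; 0 0 0 0 0 0 .06'
python3 -m handwheel '0 0 0 0 0 0 .0; 0 0 0 0 0 0 .0; 0 0 0 0 0 0 .0;0 0 0 0 0 0 .0;0 0 0 0 0 0 .0;0 0 0 0 0 0 .0;0 0 0 0 0 0 .0;0 0 0 0 0 0 .0;0 0 0 0 0 0 .0;0 0 0 0 0 0 .0' 30
python3 -c "
from h import *
s=r.sense(); print(s['q'].round(3),s['wrist_torque'],R.from_rotvec(s['orientation']).as_matrix().round(3)[:,1])"
```

```text
clock: 4.55
ee_pos: [0.5495, -0.1549, 0.0665]
orientation: [2.619, -1.734, -0.01]
contact_force: [-0.3, -0.1, 0.9]
width: 0.06
grasp_force: 0.0
clock: 5.8
ee_pos: [0.5509, -0.1564, 0.0693]
orientation: [2.616, -1.738, -0.001]
contact_force: [-5.2, -2.3, 6.2]
width: 0.0139
grasp_force: 30.0
[-4.710e-01  4.390e-01  1.669e+00 -1.000e-03  1.035e+00  2.274e+00] [-0.25912848  0.99362723  0.01895757] [-0.922 -0.387  0.001]
```

```bash
python3 -m handwheel '0 0 0 0 0 .07 0;0 0 0 0 0 .07 0;0 0 0 0 0 .07 0;0 0 0 0 0 .07 0;0 0 0 0 0 .07 0;0 0 0 0 0 .07 0;0 0 0 0 0 .07 0;0 0 0 0 0 .07 0;0 0 0 0 0 .07 0;0 0 0 0 0 .07 0'
python3 -c "
from h import *
s=r.sense(); print(s['q'].round(3),s['wrist_torque'],R.from_rotvec(s['orientation']).as_matrix().round(3)[:,1],s['contact_force'])"
```

```text
clock: 7.05
ee_pos: [0.5509, -0.1564, 0.0693]
orientation: [3.054, -0.733, -0.002]
contact_force: [-5.4, -1.8, 5.3]
width: 0.014
grasp_force: 30.0
[-4.710e-01  4.380e-01  1.669e+00 -1.000e-03  1.035e+00  1.572e+00] [-0.29355999  1.01501248 -0.00867365] [-0.454 -0.891  0.001] [-5.4269421  -1.7920885   5.29873824]
```

```bash
cat > t.py <<'E'
from h import *
s=r.sense(); print("q6",s['q'][5].round(3),"tq",s['wrist_torque'].round(3),"F",s['contact_force'].round(1),"y",R.from_rotvec(s['orientation']).as_matrix().round(3)[:,1])
E
python3 -m handwheel '0 0 0 0 0 .08 0;0 0 0 0 0 .08 0;0 0 0 0 0 .08 0;0 0 0 0 0 .08 0;0 0 0 0 0 .08 0;0 0 0 0 0 .08 0;0 0 0 0 0 .08 0;0 0 0 0 0 .08 0;0 0 0 0 0 .08 0;0 0 0 0 0 .08 0' >/dev/null; python3 t.py
```

```text
q6 0.774 tq [-0.377  0.272 -0.625] F [-0.7 -1.9 -1.7] y [ 0.32  -0.947 -0.001]
```

```bash
python3 -m handwheel '0 0 0 0 0 .07 0;0 0 0 0 0 .07 0;0 0 0 0 0 .07 0;0 0 0 0 0 .07 0;0 0 0 0 0 .07 0;0 0 0 0 0 .07 0;0 0 0 0 0 .07 0;0 0 0 0 0 .07 0;0 0 0 0 0 .07 0;0 0 0 0 0 .07 0' >/dev/null; python3 t.py
```

```text
q6 0.104 tq [ 23.755 -10.636  -4.116] F [ 87.9  69.7 -30.1] y [ 0.83  -0.558 -0.   ]
```

The stop was already reached in the first call, and the second pushed hard against it. I'll release now.

```bash
python3 -m handwheel '0 0 0 0 0 -.05 .06;0 0 0 0 0 -.05 .06;0 0 0 0 0 0 .06;0 0 0 0 0 0 .06;0 0 0 0 0 0 .06;0 0 .05 0 0 0 .06;0 0 .05 0 0 0 .06;0 0 .05 0 0 0 .06;0 0 .05 0 0 0 .06;0 0 .05 0 0 0 .093'; python3 t.py
python3 - <<'E'
from h import *
p,d=read_camera("wrist"); cv2.imwrite("pics/w2.png",p); P=cloud("wrist",d,np.ones_like(d,bool))
kp=P[(np.linalg.norm(P[:,:2]-[.552,-.156],axis=1)<.035)&(P[:,2]>.082)&(P[:,2]<.12)]
s=np.linalg.svd(kp[:,:2]-kp[:,:2].mean(0)); print("knob",len(kp),kp.mean(0),s[2][0],kp[:,2].max(),np.degrees(np.arctan2(*s[2][0][::-1])))
print(best(nets.spot_point,"controller","wrist"))
E
```

```text
clock: 10.8
ee_pos: [0.5514, -0.1557, 0.3208]
orientation: [2.81, 1.405, 0.0]
contact_force: [0.5, 0.5, -0.3]
width: 0.0658
grasp_force: 0.0
q6 0.174 tq [-0.077  0.113  0.013] F [ 0.5  0.5 -0.3] y [ 0.8 -0.6  0. ]
knob 327 [ 0.55634985 -0.15676242  0.09853824] [-0.96090252  0.27688689] 0.10309148386778666 163.92550780259376
[(0.84, [0.326, -0.129, -0.005]), (0.8, [0.562, -0.157, 0.003])]
```

View pics/w2.png

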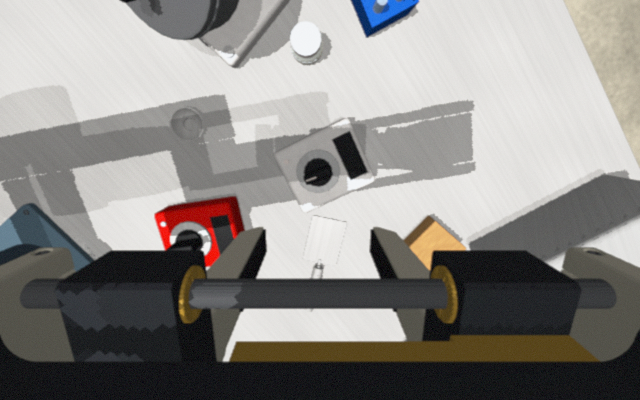

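The wrist view shows the knob at (317,172) with its pointer now about 51° anticlockwise of where it was, and nothing else moved. I'll regrip gently, aligned with the bar, to confirm it sits at the stop.

```bash
python3 -m handwheel '0 -.0005 -.05 0 0 -.172 .06; 0 0 -.05 0 0 -.172 .06; 0 0 -.03 0 0 -.172 .06; 0 0 0 0 0 -.172 .06; 0 0 0 0 0 -.172 .06; 0 0 0 0 0 -.172 .06; 0 0 0 0 0 -.172 .06; 0 0 -.04 0 0 0 .06; 0 0 -.04 0 0 0 .06; 0 0 -.04 0 0 0 .05' 12
python3 -m handwheel '0 0 0 0 0 0 .05;0 0 0 0 0 0 0;0 0 0 0 0 0 0;0 0 0 0 0 0 0;0 0 0 0 0 0 0;0 0 0 0 0 0 0;0 0 0 0 0 0 0;0 0 0 0 0 0 0;0 0 0 0 0 0 0;0 0 0 0 0 0 0'; python3 t.py
```

```text
clock: 12.15
ee_pos: [0.5511, -0.1561, 0.0672]
orientation: [-3.111, 0.433, 0.001]
contact_force: [-0.0, 0.2, -0.2]
width: 0.0541
grasp_force: 0.0
clock: 13.4
ee_pos: [0.552, -0.1568, 0.0698]
orientation: [3.111, -0.434, 0.002]
contact_force: [-1.1, -0.6, 5.7]
width: 0.0139
grasp_force: 12.0
q6 1.377 tq [0.053 0.371 0.031] F [-1.1 -0.6  5.7] y [-0.274 -0.962  0.   ]
```

```bash
python3 -m handwheel '0 0 0 0 0 .01 0;0 0 0 0 0 .01 0;0 0 0 0 0 .01 0;0 0 0 0 0 .01 0;0 0 0 0 0 .01 0;0 0 0 0 0 .01 0;0 0 0 0 0 .0 0;0 0 0 0 0 .0 0;0 0 0 0 0 .0 0;0 0 0 0 0 .0 0'; python3 t.py
```

```text
clock: 14.65
ee_pos: [0.552, -0.1567, 0.0698]
orientation: [3.123, -0.34, 0.002]
contact_force: [-0.8, -0.1, 5.4]
width: 0.0137
grasp_force: 12.0
q6 1.317 tq [0.027 0.364 0.039] F [-0.8 -0.1  5.4] y [-0.216 -0.976  0.   ]
```

```bash
python3 -m handwheel '0 0 0 0 0 .01 0;0 0 0 0 0 .01 0;0 0 0 0 0 .01 0;0 0 0 0 0 .01 0;0 0 0 0 0 .01 0;0 0 0 0 0 .01 0;0 0 0 0 0 .01 0;0 0 0 0 0 .01 0;0 0 0 0 0 .01 0;0 0 0 0 0 .01 0'; python3 t.py
```

```text
clock: 15.9
ee_pos: [0.5522, -0.1567, 0.0698]
orientation: [3.136, -0.185, 0.002]
contact_force: [-0.9, -0.1, 5.1]
width: 0.0148
grasp_force: 12.7
q6 1.217 tq [ 0.008  0.245 -0.323] F [-0.9 -0.1  5.1] y [-0.117 -0.993  0.   ]
```

At the stop: the torque reached -0.32 and the pads began to yield. I'll release without reversing, rise, and verify.

```bash
python3 -m handwheel '0 0 0 0 0 0 .06;0 0 0 0 0 0 .06;0 0 0 0 0 0 .06;0 0 0 0 0 0 .06;0 0 .05 0 0 0 .06;0 0 .05 0 0 0 .06;0 0 .05 0 0 0 .06;0 0 .05 0 0 0 .08;0 0 .05 0 0 0 .093;0 0 0 0 0 0 .093' 60; python3 t.py
python3 - <<'E'
from h import *
p,d=read_camera("wrist"); cv2.imwrite("pics/w3.png",p); P=cloud("wrist",d,np.ones_like(d,bool))
kp=P[(np.linalg.norm(P[:,:2]-[.552,-.156],axis=1)<.035)&(P[:,2]>.082)&(P[:,2]<.12)]
s=np.linalg.svd(kp[:,:2]-kp[:,:2].mean(0)); print("knob",len(kp),kp.mean(0),s[2][0],np.degrees(np.arctan2(*s[2][0][::-1])))
st=r.sense(); A=R.from_rotvec(st["orientation"]).as_matrix()
n=np.array([-.635,-.115,.764]);n/=np.linalg.norm(n)
b=np.array([.663,.486,.569]); b-=b@n*n; b/=np.linalg.norm(b)
for sg in (1,-1):
    x=-sg*b; T=np.c_[x,np.cross(-n,x),-n]; dv=R.from_matrix(T@A.T).as_rotvec(); print(sg,"turn",dv.round(3),np.linalg.norm(dv))
G=np.array([.588,.1295,.13])+.078*n; print("G",G,"pre TCP",G+.13*n, "shift",G+.13*n-st["ee_pos"])
E
```

```text
clock: 17.15
ee_pos: [0.5534, -0.1573, 0.3239]
orientation: [3.132, -0.184, 0.013]
contact_force: [0.7, 0.1, -0.4]
width: 0.0855
grasp_force: 0.0
q6 1.217 tq [ 0.016  0.148 -0.034] F [ 0.7  0.1 -0.4] y [-0.117 -0.993  0.003]
knob 274 [ 0.5506508  -0.15489865  0.08936315] [-0.98056876  0.1961757 ] 168.68658682417797
1 turn [ 0.904 -0.14  -2.347] 2.5188404829213455
-1 turn [-0.109 -0.701  0.638] 0.9540790741458782
G [0.53847362 0.12053065 0.18958765] pre TCP [0.45592964 0.10558175 0.2889004 ] shift [-0.09639357  0.26239248 -0.03202522]
```

```bash
python3 -m handwheel '-.0107 .0292 -.0036 -.0121 -.0779 .0709 .093;-.0107 .0292 -.0036 -.0121 -.0779 .0709 .093;-.0107 .0292 -.0036 -.0121 -.0779 .0709 .093;-.0107 .0292 -.0036 -.0121 -.0779 .0709 .093;-.0107 .0292 -.0036 -.0121 -.0779 .0709 .093;-.0107 .0292 -.0036 -.0121 -.0779 .0709 .093;-.0107 .0292 -.0036 -.0121 -.0779 .0709 .093;-.0107 .0292 -.0036 -.0121 -.0779 .0709 .093;-.0107 .0292 -.0036 -.0121 -.0779 .0709 .093;0 0 0 0 0 0 .093' 60; python3 t.py
cat > m.py <<'E'
from h import *
import sys
np.set_printoptions(precision=4,suppress=True)
st=r.sense(); A=R.from_rotvec(st["orientation"]).as_matrix()
p,d=read_camera("wrist"); cv2.imwrite(f"pics/{sys.argv[1]}.png",p); P=cloud("wrist",d,np.ones_like(d,bool))
print("grip",best(nets.spot_point,"drum_grip","wrist"),"drum",best(nets.spot_point,"drum","wrist"),"spindle",best(nets.spot_point,"spindle","wrist"))
n0=np.array([-.635,-.115,.764]);c0=np.array([.588,.1295,.13])
h=(P-c0)@n0; rad=np.linalg.norm(P-c0-h[:,None]*n0,axis=1)
q=P[(abs(h-.052)<.012)&(rad<.07)]
for _ in range(4):
    m=q.mean(0); n=np.linalg.svd(q-m,full_matrices=False)[2][2]; n*=np.sign(n[2]); q=q[abs((q-m)@n)<.003]
print("plane",len(q),m,n,"height of plane over c0",(m-c0)@n0,"yaw",np.degrees(np.arctan2(-n[1],-n[0])),"tilt",np.degrees(np.arccos(n[2])))
n=np.array([-.643*n[0]/np.hypot(*n[:2])*-1,-.643*n[1]/np.hypot(*n[:2])*-1,.766])
h=(P-m)@n; rad=np.linalg.norm(P-c0-((P-c0)@n)[:,None]*n,axis=1)
t=P[(h>.032)&(h<.048)&(rad<.045)]; b=np.linalg.svd(t-t.mean(0),full_matrices=False)[2][0]; b-=b@n*n; b/=np.linalg.norm(b)
w=np.cross(n,b); mid=lambda a:(np.percentile(t@a,2)+np.percentile(t@a,98))/2
C=b*mid(b)+w*mid(w)+n*np.median(t@n)
print("handle top",len(t),"C",C,"len",np.ptp(t@b),"wid",np.ptp(t@w),"h",np.median((t-m)@n),"bar",b)
u=np.array([-n[0]*.766/.643,-n[1]*.766/.643,.643]); l=np.cross(n,u)
print("bar angle ccw from uphill deg",np.degrees(np.arctan2(b@l,b@u)))
G=C-.014*n; x=b*np.sign(b@A[:,0]); T=np.c_[x,np.cross(-n,x),-n]
print("n",n,"G",G,"grasp TCP",G-.019*n,"shift",G-.019*n-st["ee_pos"],"along n",(st["ee_pos"]-G)@n,"turn",R.from_matrix(T@A.T).as_rotvec(), "q",st["q"])
E
python3 m.py w4
```

```text
clock: 18.45
ee_pos: [0.4521, 0.1078, 0.283]
orientation: [2.79, 0.786, 1.04]
contact_force: [0.8, -0.6, 0.5]
width: 0.0934
grasp_force: 0.0
q6 0.606 tq [-0.087  0.434  0.026] F [ 0.8 -0.6  0.5] y [ 0.441 -0.868  0.229]
grip [(0.68, [0.535, 0.12, 0.19])] drum [(0.83, [0.588, 0.131, 0.132])] spindle [(0.48, [0.401, 0.314, -0.003]), (0.16, [0.646, 0.006, -0.002])]
plane 9796 [0.5581 0.1256 0.1708] [-0.6349 -0.1137  0.7642] height of plane over c0 0.050619514116157206 yaw 10.150457067791697 tilt 40.16647267856667
handle top 929 C [0.5338 0.1191 0.2015] len 0.06319648528226013 wid 0.01567849449171671 h 0.03964189956015296 bar [-0.6431 -0.474  -0.6015]
bar angle ccw from uphill deg -159.31468980146008
n [-0.6329 -0.1133  0.766 ] G [0.5426 0.1207 0.1907] grasp TCP [0.5547 0.1228 0.1762] shift [ 0.1026  0.0151 -0.1068] along n 0.1294154659894332 turn [ 0.0045 -0.0057 -0.0099] q [-0.2138 -0.3821  2.1739  0.3772  0.7334  0.6062]
```

View pics/w4.png

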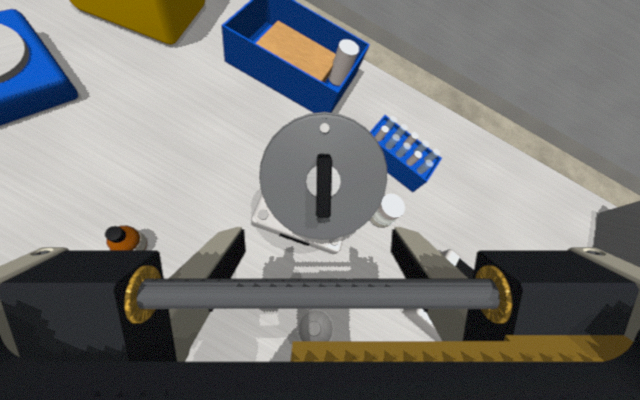

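The wrist view shows the bar at (323,185) with the screw at (324,128), both aligned with the tool. The size checks out at 63x16x40 mm. I'll move closer and fit the drum rim to pin the spindle axis.

```bash
python3 -m handwheel '.0115 0 -.0125 .0045 -.0057 -.0099 .093;.0085 .0015 -.010 0 0 0 .093;.0085 .0015 -.010 0 0 0 .093;.0085 .0015 -.010 0 0 0 .093;0 0 0 0 0 0 .093;0 0 0 0 0 0 .093;0 0 0 0 0 0 .093;0 0 0 0 0 0 .093;0 0 0 0 0 0 .093;0 0 0 0 0 0 .093' 60
cat >> m.py <<'E'
f=P[(abs((P-m)@n)<.004)&(rad<.09)]
uv=np.c_[f@u,f@l]; th=np.arctan2(*(uv-[c0@u,c0@l]).T); rr=np.hypot(*(uv-[c0@u,c0@l]).T)
E_=np.array([uv[i][np.argmax(rr[i])] for k in range(72) for i in [np.nonzero(np.floor((th+np.pi)/(2*np.pi)*72)==k)[0]] if len(i)])
from scipy.optimize import least_squares
s=least_squares(lambda v:np.hypot(*(E_-v[:2]).T)-v[2],[c0@u,c0@l,.075],loss="soft_l1",f_scale=.001)
print("rim fit r",s.x[2],len(E_),"rim centre minus handle centre (uphill,left)",s.x[0]-C@u,s.x[1]-C@l)
E
python3 m.py w5
```

```text
clock: 19.9
ee_pos: [0.4923, 0.1108, 0.2443]
orientation: [2.785, 0.767, 1.056]
contact_force: [-0.0, 0.6, -0.0]
width: 0.093
grasp_force: 0.0
grip [(0.9, [0.535, 0.123, 0.189])] drum [(0.6, [0.59, 0.128, 0.133])] spindle []
plane 13667 [0.559  0.1259 0.1711] [-0.6326 -0.1156  0.7658] height of plane over c0 0.050200068560462593 yaw 10.351880615123587 tilt 40.02214822390613
handle top 1399 C [0.5319 0.1206 0.1996] len 0.06363431094499955 wid 0.01588019516253858 h 0.039651537907831436 bar [-0.6468 -0.4654 -0.6043]
bar angle ccw from uphill deg -160.02578319614094
n [-0.6325 -0.1155  0.766 ] G [0.5407 0.1222 0.1889] grasp TCP [0.5528 0.1244 0.1743] shift [ 0.0605  0.0135 -0.07  ] along n 0.07445440280605352 turn [ 0.0092  0.0071 -0.0044] q [-0.162  -0.2416  2.1995  0.4206  0.5478  0.5822]
rim fit r 0.07404160941561921 72 rim centre minus handle centre (uphill,left) -0.00041024823055735293 -0.00018297288512353002
```

```bash
python3 -m handwheel '.0101 .0028 -.0117 .0092 .0071 -.0044 .08;.0101 .0022 -.0117 0 0 0 .08;.0101 .0022 -.0117 0 0 0 .08;.0101 .0022 -.0117 0 0 0 .08;.0101 .0021 -.0116 0 0 0 .08;.010 .002 -.0116 0 0 0 .08;0 0 0 0 0 0 .08;0 0 0 0 0 0 .08;0 0 0 0 0 0 .08;0 0 0 0 0 0 .08' 60
python3 -c "
from h import *
s=r.sense(); print(s['q'].round(3),s['ee_pos']-[.5528,.1244,.1743],s['wrist_torque'],R.from_rotvec(s['orientation']).as_matrix().round(3))"
```

```text
clock: 21.35
ee_pos: [0.5529, 0.1243, 0.1748]
orientation: [2.798, 0.758, 1.053]
contact_force: [-0.5, -0.4, 0.6]
width: 0.0797
grasp_force: 0.0
[-0.091  0.008  2.196  0.603  0.309  0.431] [ 5.56240297e-05 -1.35298471e-04  4.64670652e-04] [-0.1136607   0.43879095 -0.00591388] [[ 0.646  0.426  0.633]
 [ 0.465 -0.878  0.115]
 [ 0.605  0.22  -0.766]]
```

```bash
cat > t2.py <<'E'
from h import *
n=np.array([-.6325,-.1155,.766]); u=np.array([.7535,.1376,.643]); l=np.cross(n,u)
s=r.sense(); A=R.from_rotvec(s["orientation"]).as_matrix(); x=A[:,0]
print("x-angle ccw from uphill",np.arctan2(x@l,x@u).round(4),"tq.n",(s["wrist_torque"]@n).round(4),"q",s["q"].round(3),"eff6",s["joint_efforts"][5].round(4),"F",s["contact_force"].round(1),"tq",s["wrist_torque"].round(3),"w",round(s["width"],4),"dp",(s["ee_pos"]-[.5528,.1244,.1743]).round(4))
E
python3 t2.py; python3 -m handwheel '0 0 0 0 0 0 0;0 0 0 0 0 0 0;0 0 0 0 0 0 0;0 0 0 0 0 0 0;0 0 0 0 0 0 0;0 0 0 0 0 0 0;0 0 0 0 0 0 0;0 0 0 0 0 0 0;0 0 0 0 0 0 0;0 0 0 0 0 0 0' 60; python3 t2.py
```

```text
x-angle ccw from uphill 0.3486 tq.n 0.0167 q [-0.091  0.008  2.196  0.603  0.309  0.431] eff6 0.0309 F [-0.5 -0.4  0.6] tq [-0.114  0.439 -0.006] w 0.0797 dp [ 0.0001 -0.0001  0.0005]
clock: 22.6
ee_pos: [0.5532, 0.1236, 0.1743]
orientation: [2.798, 0.757, 1.052]
contact_force: [-0.3, -5.7, 0.6]
width: 0.0159
grasp_force: 60.0
x-angle ccw from uphill 0.3484 tq.n 0.0714 q [-0.092  0.009  2.196  0.603  0.308  0.431] eff6 0.06 F [-0.3 -5.7  0.6] tq [-0.731  0.476 -0.439] w 0.0159 dp [ 0.0004 -0.0008  0.    ]
```

```bash
python3 -m handwheel '0 0 0 -.0253 -.0046 .0306 0;0 0 0 -.0253 -.0046 .0306 0;0 0 0 -.0253 -.0046 .0306 0;0 0 0 -.0253 -.0046 .0306 0;0 0 0 -.0253 -.0046 .0306 0;0 0 0 -.0253 -.0046 .0306 0;0 0 0 -.0253 -.0046 .0306 0;0 0 0 -.0253 -.0046 .0306 0;0 0 0 -.0253 -.0046 .0306 0;0 0 0 -.0253 -.0046 .0306 0' >/dev/null; python3 t2.py
```

```text
x-angle ccw from uphill 0.7481 tq.n -0.3137 q [-0.091  0.009  2.196  0.602  0.308  0.033] eff6 0.0954 F [-0.3 -4.1 -0.1] tq [-0.348  0.507 -0.62 ] w 0.016 dp [ 0.0003 -0.0006 -0.    ]
```

```bash
python3 -m handwheel '0 0 0 -.038 -.0069 .046 0;0 0 0 -.038 -.0069 .046 0;0 0 0 -.038 -.0069 .046 0;0 0 0 -.038 -.0069 .046 0;0 0 0 -.038 -.0069 .046 0;0 0 0 -.038 -.0069 .046 0;0 0 0 -.038 -.0069 .046 0;0 0 0 -.038 -.0069 .046 0;0 0 0 -.038 -.0069 .046 0;0 0 0 -.038 -.0069 .046 0' >/dev/null; python3 t2.py; python3 -m handwheel '0 0 0 -.038 -.0069 .046 0;0 0 0 -.038 -.0069 .046 0;0 0 0 -.038 -.0069 .046 0;0 0 0 -.038 -.0069 .046 0;0 0 0 -.038 -.0069 .046 0;0 0 0 -.038 -.0069 .046 0;0 0 0 -.038 -.0069 .046 0;0 0 0 -.038 -.0069 .046 0;0 0 0 -.038 -.0069 .046 0;0 0 0 -.038 -.0069 .046 0' >/dev/null; python3 t2.py
```

```text
x-angle ccw from uphill 1.3497 tq.n -0.2573 q [-0.091  0.009  2.196  0.6    0.308 -0.566] eff6 0.3913 F [-0.7 -4.  -0.2] tq [-0.369  0.435 -0.575] w 0.0156 dp [ 0.     -0.0004 -0.0002]
x-angle ccw from uphill 1.9506 tq.n -0.1671 q [-0.09   0.009  2.197  0.598  0.307 -1.166] eff6 0.4812 F [-2.7 -5.1  0.8] tq [-0.467  0.522 -0.525] w 0.0155 dp [-0.0002 -0.0005 -0.0005]
```

```bash
python3 -m handwheel '0 0 0 -.038 -.0069 .046 0;0 0 0 -.038 -.0069 .046 0;0 0 0 -.038 -.0069 .046 0;0 0 0 -.038 -.0069 .046 0;0 0 0 -.038 -.0069 .046 0;0 0 0 -.038 -.0069 .046 0;0 0 0 -.038 -.0069 .046 0;0 0 0 -.038 -.0069 .046 0;0 0 0 -.038 -.0069 .046 0;0 0 0 -.038 -.0069 .046 0' >/dev/null; python3 t2.py; python3 -m handwheel '0 0 0 -.038 -.0069 .046 0;0 0 0 -.038 -.0069 .046 0;0 0 0 -.038 -.0069 .046 0;0 0 0 -.038 -.0069 .046 0;0 0 0 -.038 -.0069 .046 0;0 0 0 -.038 -.0069 .046 0;0 0 0 -.038 -.0069 .046 0;0 0 0 -.038 -.0069 .046 0;0 0 0 -.038 -.0069 .046 0;0 0 0 -.038 -.0069 .046 0' >/dev/null; python3 t2.py
```

```text
x-angle ccw from uphill 2.5514 tq.n -0.1271 q [-0.091  0.009  2.198  0.599  0.306 -1.767] eff6 0.5402 F [-3.7 -7.6  0.4] tq [-0.706  0.75  -0.636] w 0.016 dp [-0.0004 -0.0007 -0.0007]
x-angle ccw from uphill -3.131 tq.n -0.1165 q [-0.091  0.009  2.198  0.6    0.306 -2.37 ] eff6 0.5488 F [-4.2 -9.   1.7] tq [-0.889  0.804 -0.765] w 0.0156 dp [-0.0005 -0.001  -0.0007]
```

The torque varies with angle, but part of that may be gravity bias from the tilted hand. I'll sweep back clockwise while gripping, then sweep free as a baseline.

```bash
for i in 1; do python3 -m handwheel '0 0 0 .038 .0069 -.046 0;0 0 0 .038 .0069 -.046 0;0 0 0 .038 .0069 -.046 0;0 0 0 .038 .0069 -.046 0;0 0 0 .038 .0069 -.046 0;0 0 0 .038 .0069 -.046 0;0 0 0 .038 .0069 -.046 0;0 0 0 .038 .0069 -.046 0;0 0 0 .038 .0069 -.046 0;0 0 0 .038 .0069 -.046 0' >/dev/null; python3 t2.py; done
```

```text
x-angle ccw from uphill 2.5491 tq.n 0.3882 q [-0.09   0.009  2.197  0.598  0.306 -1.764] eff6 -0.2561 F [-3.5 -6.7 -0.3] tq [-0.984  0.617 -0.212] w 0.0159 dp [-0.0004 -0.0007 -0.0007]
```

```bash
python3 -m handwheel '0 0 0 .038 .0069 -.046 0;0 0 0 .038 .0069 -.046 0;0 0 0 .038 .0069 -.046 0;0 0 0 .038 .0069 -.046 0;0 0 0 .038 .0069 -.046 0;0 0 0 .038 .0069 -.046 0;0 0 0 .038 .0069 -.046 0;0 0 0 .038 .0069 -.046 0;0 0 0 .038 .0069 -.046 0;0 0 0 .038 .0069 -.046 0' >/dev/null; python3 t2.py;  python3 -m handwheel '0 0 0 .038 .0069 -.046 0;0 0 0 .038 .0069 -.046 0;0 0 0 .038 .0069 -.046 0;0 0 0 .038 .0069 -.046 0;0 0 0 .038 .0069 -.046 0;0 0 0 .038 .0069 -.046 0;0 0 0 .038 .0069 -.046 0;0 0 0 .038 .0069 -.046 0;0 0 0 .038 .0069 -.046 0;0 0 0 .038 .0069 -.046 0' >/dev/null; python3 t2.py
```

```text
x-angle ccw from uphill 1.9482 tq.n 0.2922 q [-0.09   0.009  2.197  0.598  0.307 -1.163] eff6 -0.3115 F [-1.6 -5.   0.3] tq [-0.785  0.472 -0.196] w 0.0158 dp [-0.0003 -0.0005 -0.0005]
x-angle ccw from uphill 1.3473 tq.n 0.2089 q [-0.091  0.009  2.196  0.599  0.308 -0.563] eff6 -0.3982 F [ 0.  -5.  -1.1] tq [-0.65   0.38  -0.207] w 0.0156 dp [ 0.     -0.0004 -0.0002]
```

```bash
python3 -m handwheel '0 0 0 .038 .0069 -.046 0;0 0 0 .038 .0069 -.046 0;0 0 0 .038 .0069 -.046 0;0 0 0 .038 .0069 -.046 0;0 0 0 .038 .0069 -.046 0;0 0 0 .038 .0069 -.046 0;0 0 0 .038 .0069 -.046 0;0 0 0 .038 .0069 -.046 0;0 0 0 .038 .0069 -.046 0;0 0 0 .038 .0069 -.046 0' >/dev/null; python3 t2.py;  python3 -m handwheel '0 0 0 .038 .0069 -.046 0;0 0 0 .038 .0069 -.046 0;0 0 0 .038 .0069 -.046 0;0 0 0 .038 .0069 -.046 0;0 0 0 .038 .0069 -.046 0;0 0 0 .038 .0069 -.046 0;0 0 0 .038 .0069 -.046 0;0 0 0 .038 .0069 -.046 0;0 0 0 .038 .0069 -.046 0;0 0 0 .038 .0069 -.046 0' >/dev/null; python3 t2.py
```

```text
x-angle ccw from uphill 0.7464 tq.n 0.0731 q [-0.091  0.009  2.196  0.601  0.308  0.036] eff6 -0.4849 F [-0.7 -4.6  0. ] tq [-0.59   0.421 -0.329] w 0.0156 dp [ 0.0003 -0.0006 -0.    ]
x-angle ccw from uphill 0.1456 tq.n 0.0384 q [-0.092  0.009  2.196  0.603  0.308  0.634] eff6 -0.5406 F [ 0.1 -5.5 -0.5] tq [-0.751  0.52  -0.491] w 0.0157 dp [ 0.0005 -0.0009  0.0001]
```

```bash
python3 -m handwheel '0 0 0 .038 .0069 -.046 0;0 0 0 .038 .0069 -.046 0;0 0 0 .038 .0069 -.046 0;0 0 0 .038 .0069 -.046 0;0 0 0 .038 .0069 -.046 0;0 0 0 .038 .0069 -.046 0;0 0 0 .038 .0069 -.046 0;0 0 0 .038 .0069 -.046 0;0 0 0 .038 .0069 -.046 0;0 0 0 .038 .0069 -.046 0' >/dev/null; python3 t2.py;  python3 -m handwheel '0 0 0 .038 .0069 -.046 0;0 0 0 .038 .0069 -.046 0;0 0 0 .038 .0069 -.046 0;0 0 0 .038 .0069 -.046 0;0 0 0 .038 .0069 -.046 0;0 0 0 .038 .0069 -.046 0;0 0 0 .038 .0069 -.046 0;0 0 0 .038 .0069 -.046 0;0 0 0 .038 .0069 -.046 0;0 0 0 .038 .0069 -.046 0' |grep clock; python3 t2.py
```

```text
x-angle ccw from uphill -0.455 tq.n 0.0818 q [-0.093  0.009  2.197  0.605  0.307  1.232] eff6 -0.5453 F [-0.5 -8.5 -0.2] tq [-1.051  0.661 -0.661] w 0.0156 dp [ 0.0005 -0.0012  0.    ]
clock: 37.6
x-angle ccw from uphill -1.0554 tq.n 0.0804 q [-0.093  0.009  2.197  0.605  0.306  1.832] eff6 -0.4992 F [-1.3 -9.9  0.8] tq [-1.231  0.816 -0.789] w 0.0159 dp [ 0.0003 -0.0015 -0.0002]
```

```bash
python3 -m handwheel '0 0 0 .038 .0069 -.046 0;0 0 0 .038 .0069 -.046 0;0 0 0 .038 .0069 -.046 0;0 0 0 .038 .0069 -.046 0;0 0 0 .038 .0069 -.046 0;0 0 0 .038 .0069 -.046 0;0 0 0 .038 .0069 -.046 0;0 0 0 .038 .0069 -.046 0;0 0 0 .038 .0069 -.046 0;0 0 0 .038 .0069 -.046 0' >/dev/null; python3 t2.py;  python3 -m handwheel '0 0 0 .0316 .0058 -.0383 0;0 0 0 .0316 .0058 -.0383 0;0 0 0 .0316 .0058 -.0383 0;0 0 0 .0316 .0058 -.0383 0;0 0 0 .0316 .0058 -.0383 0;0 0 0 .0316 .0058 -.0383 0;0 0 0 .0316 .0058 -.0383 0;0 0 0 .0316 .0058 -.0383 0;0 0 0 .0316 .0058 -.0383 0;0 0 0 .0316 .0058 -.0383 0' |grep clock; python3 t2.py
```

```text
x-angle ccw from uphill -1.6557 tq.n 0.2121 q [-0.093  0.009  2.198  0.604  0.305  2.433] eff6 -0.4185 F [ -3.4 -10.    0.5] tq [-1.412  0.934 -0.748] w 0.016 dp [ 0.0001 -0.0016 -0.0004]
clock: 40.1
x-angle ccw from uphill -2.1551 tq.n 0.2726 q [-0.092  0.009  2.198  0.6    0.306  2.937] eff6 -0.2423 F [ -3.9 -11.5   0.1] tq [-1.42   0.877 -0.685] w 0.0157 dp [-0.0001 -0.0015 -0.0006]
```

```bash
cat > fit.py <<'E'
import numpy as np
# a, sign(ccw=+1), tq.n, eff6, ok-for-eff
d=np.array([[.748,1,-.3137,.0954,0],[1.350,1,-.2573,.3913,1],[1.951,1,-.1671,.4812,1],[2.551,1,-.1271,.5402,1],[3.152,1,-.1165,.5488,1],
[2.549,-1,.3882,-.2561,1],[1.948,-1,.2922,-.3115,1],[1.347,-1,.2089,-.3982,1],[.746,-1,.0731,-.4849,1],[.146,-1,.0384,-.5406,1],[-.455,-1,.0818,-.5453,1],[-1.055,-1,.0804,-.4992,1],[-1.656,-1,.2121,-.4185,1],[-2.155,-1,.2726,-.2423,0]])
for nm,col,m in (("tq",2,d[:,0]<9),("eff",3,d[:,4]>0)):
    a,s,y=d[m,0],d[m,1],d[m,col]; X=np.c_[np.sin(a),np.cos(a),s,np.ones_like(a)]
    c,*_=np.linalg.lstsq(X,y,rcond=None); cov=np.linalg.inv(X.T@X)*((y-X@c)**2).sum()/(len(y)-4)
    M=np.hypot(c[0],c[1]); a0=np.arctan2(-c[1],c[0]) # y=M sin(a-a0)
    print(nm,"M",M,"a0 (top)",a0,"bottom",(a0+2*np.pi)%(2*np.pi)-np.pi,"drag",c[2],"bias",c[3],"sd",np.sqrt(np.diag(cov)),"res",(y-X@c).round(3))
E
python3 fit.py
```

```text
tq M 0.16024426137180414 a0 (top) 1.3871500314484364 bottom -1.7544426221413563 drag -0.23147171125938626 bias -0.02256755403417879 sd [0.01086003 0.01111773 0.00842991 0.00813449] res [ 0.036  0.003  0.001 -0.02  -0.02   0.032 -0.002  0.006 -0.04  -0.019
  0.027 -0.025  0.019  0.001]
eff M 0.15384673345767483 a0 (top) 1.3609484808485859 bottom -1.7806441727412068 drag 0.3966187507832487 bias -0.0004627753672285517 sd [0.00086385 0.00099443 0.00072496 0.00067941] res [-0.003 -0.001  0.001  0.003 -0.002  0.     0.001  0.001  0.001  0.001
 -0.    -0.002]
```

Both fits agree that heavy-down is at x-angle about -1.77. I'll go there, then release and sweep free by half a turn to measure the hand's own gravity bias, and regrip.

```bash
python3 -m handwheel '0 0 0 -.0244 -.0044 .0295 0;0 0 0 -.0244 -.0044 .0295 0;0 0 0 -.0244 -.0044 .0295 0;0 0 0 -.0244 -.0044 .0295 0;0 0 0 -.0244 -.0044 .0295 0;0 0 0 -.0244 -.0044 .0295 0;0 0 0 -.0244 -.0044 .0295 0;0 0 0 -.0244 -.0044 .0295 0;0 0 0 -.0244 -.0044 .0295 0;0 0 0 -.0244 -.0044 .0295 0' |grep clock; python3 t2.py
python3 -m handwheel '0 0 0 0 0 0 .093;0 0 0 0 0 0 .093;0 0 0 0 0 0 .093;0 0 0 0 0 0 .093;0 0 0 0 0 0 .093;0 0 0 0 0 0 .093;0 0 0 0 0 0 .093;0 0 0 0 0 0 .093;0 0 0 0 0 0 .093;0 0 0 0 0 0 .093' |grep clock; python3 t2.py
```

```text
clock: 41.35
x-angle ccw from uphill -1.7686 tq.n -0.2409 q [-0.092  0.009  2.197  0.599  0.305  2.551] eff6 0.1719 F [ -3.4 -12.7   1.3] tq [-1.019  0.884 -1.022] w 0.0158 dp [ 0.     -0.0016 -0.0004]
clock: 42.6
x-angle ccw from uphill -1.7689 tq.n -0.0794 q [-0.09   0.009  2.196  0.6    0.307  2.552] eff6 -0.0513 F [-0.4 -0.5 -0.6] tq [0.059 0.433 0.01 ] w 0.0928 dp [ 0.     -0.0001 -0.0001]
```

```bash
python3 -m handwheel '0 0 0 -.0662 -.0121 .0802 .093;0 0 0 -.0662 -.0121 .0802 .093;0 0 0 -.0662 -.0121 .0802 .093;0 0 0 -.0662 -.0121 .0802 .093;0 0 0 -.0662 -.0121 .0802 .093;0 0 0 -.0662 -.0121 .0802 .093;0 0 0 -.0662 -.0121 .0802 .093;0 0 0 -.0662 -.0121 .0802 .093;0 0 0 -.0662 -.0121 .0802 .093;0 0 0 -.0662 -.0121 .0802 .093' |grep clock; python3 t2.py
python3 -m handwheel '0 0 0 -.0662 -.0121 .0802 .093;0 0 0 -.0662 -.0121 .0802 .093;0 0 0 -.0662 -.0121 .0802 .093;0 0 0 -.0662 -.0121 .0802 .093;0 0 0 -.0662 -.0121 .0802 .093;0 0 0 -.0662 -.0121 .0802 .093;0 0 0 -.0662 -.0121 .0802 .093;0 0 0 -.0662 -.0121 .0802 .093;0 0 0 -.0662 -.0121 .0802 .093;0 0 0 -.0662 -.0121 .0802 .093' |grep clock; python3 t2.py
python3 -m handwheel '0 0 0 -.0662 -.0121 .0802 .093;0 0 0 -.0662 -.0121 .0802 .093;0 0 0 -.0662 -.0121 .0802 .093;0 0 0 -.0662 -.0121 .0802 .093;0 0 0 -.0662 -.0121 .0802 .093;0 0 0 -.0662 -.0121 .0802 .093;0 0 0 -.0662 -.0121 .0802 .093;0 0 0 -.0662 -.0121 .0802 .093;0 0 0 -.0662 -.0121 .0802 .093;0 0 0 -.0662 -.0121 .0802 .093' |grep clock; python3 t2.py
```

```text
clock: 43.85
x-angle ccw from uphill -0.7185 tq.n -0.0244 q [-0.091  0.009  2.197  0.607  0.307  1.494] eff6 1.0929 F [ 0.  -0.   0.6] tq [-0.026  0.412  0.009] w 0.093 dp [ 0.     -0.0001 -0.0002]
clock: 45.1
x-angle ccw from uphill 0.3285 tq.n 0.0203 q [-0.092  0.009  2.197  0.611  0.309  0.443] eff6 1.138 F [-0.4  0.1  0.6] tq [-0.087  0.417  0.017] w 0.0934 dp [ 0.     -0.0001 -0.0001]
clock: 46.35
x-angle ccw from uphill 1.3754 tq.n 0.0447 q [-0.093  0.009  2.196  0.608  0.31  -0.602] eff6 1.1562 F [-1.1  0.3 -0.2] tq [-0.113  0.398  0.025] w 0.093 dp [ 0.     -0.0001 -0.0002]
```

The hand's gravity bias is visible in both sensors: it is smooth and about 0.05 N m. I'll subtract it and regrip at the half-turn pose.

```bash
cat >> fit.py <<'E'
f=np.array([[-1.769,0,-.0794,-.0513],[-.7185,1,-.0244,1.0929],[.3285,1,.0203,1.138],[1.3754,1,.0447,1.1562],[.3486,0,.0167,.0309]])
for nm,col,m,pv in (("tq",2,d[:,0]<9,0),("eff",3,d[:,4]>0,1)):
    a,s,y=d[m,0],d[m,1],d[m,col]; k=len(a); g=f[:,0]
    # columns: weight sin, cos | hand sin, cos | drag | const | (eff) free viscous
    X=np.vstack([np.c_[np.sin(a),np.cos(a),np.sin(a),np.cos(a),s,np.ones(k),np.zeros(k)],
                 np.c_[0*g,0*g,np.sin(g),np.cos(g),0*g,np.ones(5),f[:,1]*pv]])
    if not pv: X=X[:,:6]
    yy=np.r_[y,f[:,col]]; c=np.linalg.lstsq(X,yy,rcond=None)[0]; res=yy-X@c
    cov=np.linalg.pinv(X.T@X)*(res**2).sum()/(len(yy)-len(c))
    M=np.hypot(c[0],c[1]); print(nm,"M",M,"bottom",(np.arctan2(-c[1],c[0])+2*np.pi)%(2*np.pi)-np.pi,"+-",np.sqrt(cov[0,0])/M,"hand",c[2:4],"drag",c[4],"const",c[5],res.round(3))
E
python3 fit.py | tail -4
python3 -m handwheel '0 0 0 0 0 0 0;0 0 0 0 0 0 0;0 0 0 0 0 0 0;0 0 0 0 0 0 0;0 0 0 0 0 0 0;0 0 0 0 0 0 0;0 0 0 0 0 0 0;0 0 0 0 0 0 0;0 0 0 0 0 0 0;0 0 0 0 0 0 0' 60; python3 t2.py
```

```text
tq M 0.18832222129428627 bottom -1.4450995941988918 +- 0.09601509788499393 hand [0.05238725 0.02939012] drag -0.23110848882106425 const -0.021729149531716112 [ 0.035  0.002  0.001 -0.021 -0.021  0.032 -0.002  0.006 -0.04  -0.019
  0.026 -0.026  0.018  0.    -0.001  0.01  -0.003  0.009 -0.007]
eff M 0.16849639063425162 bottom -1.4898425294346476 +- 0.009677501930054242 hand [0.0458516 0.0174088] drag 0.3964728708632372 const -0.0007703915423439012 [-0.003 -0.     0.002  0.003 -0.002  0.     0.001  0.001  0.001  0.001
  0.    -0.002 -0.002  0.002 -0.001 -0.    -0.   ]
clock: 47.6
ee_pos: [0.5528, 0.1243, 0.1741]
orientation: [1.883, 1.85, 0.796]
contact_force: [-1.1, -0.1, -0.1]
width: 0.0154
grasp_force: 60.0
x-angle ccw from uphill 1.372 tq.n 0.1882 q [-0.093  0.009  2.196  0.608  0.31  -0.598] eff6 0.1397 F [-1.1 -0.1 -0.1] tq [-0.247  0.321  0.09 ] w 0.0154 dp [-0.     -0.0001 -0.0002]
```

```bash
python3 -m handwheel '0 0 0 -.0224 -.0041 .0271 0;0 0 0 -.0224 -.0041 .0271 0;0 0 0 -.0224 -.0041 .0271 0;0 0 0 -.0224 -.0041 .0271 0;0 0 0 -.0224 -.0041 .0271 0;0 0 0 -.0224 -.0041 .0271 0;0 0 0 -.0224 -.0041 .0271 0;0 0 0 -.0224 -.0041 .0271 0;0 0 0 0 0 0 0;0 0 0 0 0 0 0' 60; python3 t2.py
python3 - <<'E'
from h import *
p,d=read_camera("wrist"); q,_=read_camera("top")
cv2.imwrite("pics/fin.png",np.vstack([p[:300],q[60:360]]))
for t in ("jar","dish","dropper","rack","slidebox","spatula"): print(t,best(nets.spot_point,t,"top",1))
E
```

```text
clock: 48.85
ee_pos: [0.5526, 0.1243, 0.1739]
orientation: [1.571, 2.055, 0.697]
contact_force: [-4.5, -2.1, 1.2]
width: 0.0159
grasp_force: 60.0
x-angle ccw from uphill 1.6555 tq.n 0.1302 q [-0.092  0.009  2.196  0.606  0.311 -0.879] eff6 0.12 F [-4.5 -2.1  1.2] tq [-0.383  0.764 -0.031] w 0.0159 dp [-0.0002 -0.0001 -0.0004]
jar [(0.77, [0.651, 0.001, -0.001])]
dish [(0.7, [0.427, 0.029, 0.003])]
dropper [(0.48, [0.404, 0.32, 0.001])]
rack [(0.84, [0.779, 0.02, 0.004])]
slidebox [(0.69, [0.619, -0.392, 0.001])]
spatula [(0.92, [0.44, -0.31, 0.001])]
```

View pics/fin.png

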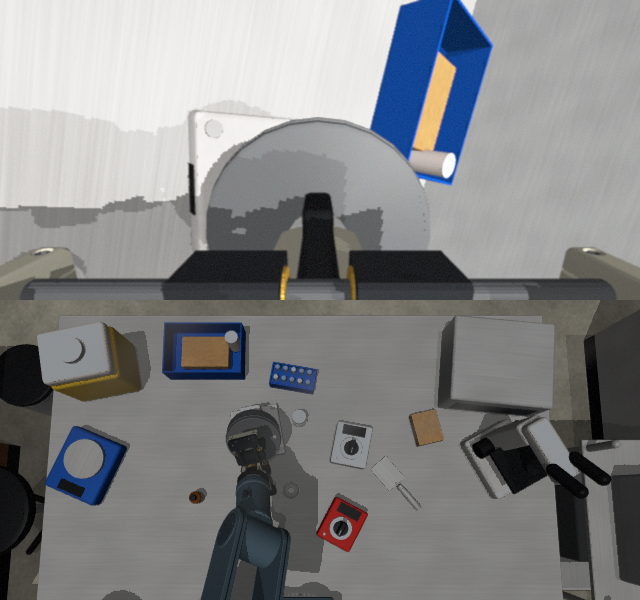

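The top half of the picture shows the pads square on the bar at (317,230), and the bench items are where they were. One check with the flipped grip: swing away and back. I expect eff6 of about -0.352 on returning if the weight torque here is zero.

```bash
python3 -m handwheel '0 0 0 -.038 -.0069 .046 0;0 0 0 -.038 -.0069 .046 0;0 0 0 -.038 -.0069 .046 0;0 0 0 -.038 -.0069 .046 0;0 0 0 -.038 -.0069 .046 0;0 0 0 -.038 -.0069 .046 0;0 0 0 -.038 -.0069 .046 0;0 0 0 -.038 -.0069 .046 0;0 0 0 -.038 -.0069 .046 0;0 0 0 -.038 -.0069 .046 0' >/dev/null; python3 t2.py
python3 -m handwheel '0 0 0 .038 .0069 -.046 0;0 0 0 .038 .0069 -.046 0;0 0 0 .038 .0069 -.046 0;0 0 0 .038 .0069 -.046 0;0 0 0 .038 .0069 -.046 0;0 0 0 .038 .0069 -.046 0;0 0 0 .038 .0069 -.046 0;0 0 0 .038 .0069 -.046 0;0 0 0 .038 .0069 -.046 0;0 0 0 .038 .0069 -.046 0' >/dev/null; python3 t2.py
```

```text
x-angle ccw from uphill 2.2565 tq.n -0.3549 q [-0.092  0.009  2.196  0.6    0.311 -1.475] eff6 0.3278 F [-7.4 -4.6  0.8] tq [-0.309  0.991 -0.569] w 0.0158 dp [-0.0006 -0.0003 -0.0007]
x-angle ccw from uphill 1.6538 tq.n 0.2548 q [-0.092  0.009  2.196  0.606  0.311 -0.877] eff6 -0.3415 F [-4.5 -1.9  0.7] tq [-0.443  0.778  0.084] w 0.0158 dp [-0.0002 -0.0001 -0.0003]
```

```bash
python3 -m handwheel '0 0 0 -.0158 -.0029 .0192 0;0 0 0 0 0 0 0;0 0 0 0 0 0 0;0 0 0 0 0 0 0;0 0 0 0 0 0 0;0 0 0 0 0 0 0;0 0 0 0 0 0 0;0 0 0 0 0 0 0;0 0 0 0 0 0 0;0 0 0 0 0 0 0' 60; python3 t2.py; python3 -c "
from h import *
print(r.sense()['qd'].round(3)); print(r.sign_off())"
```

```text
clock: 53.0
ee_pos: [0.5526, 0.1244, 0.1739]
orientation: [1.542, 2.072, 0.688]
contact_force: [-4.8, -1.3, 0.8]
width: 0.0157
grasp_force: 60.0
x-angle ccw from uphill 1.6808 tq.n -0.0968 q [-0.092  0.009  2.196  0.606  0.311 -0.905] eff6 -0.0137 F [-4.8 -1.3  0.8] tq [-0.31   0.862 -0.253] w 0.0157 dp [-0.0002 -0.     -0.0004]
[-0.002  0.002  0.    -0.001  0.001  0.   ]
the job is handed in; nothing more can be done
None
```

I handed the job in at 53 s: the speed knob is at its off stop and the drum is gripped and held still with the heavy side down (estimated within about 0.1 rad); one over-turn at the stop read about 116 N at the wrist, near the 120 N limit, and any higher peak in between would not have shown.

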